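Lock the board stop into the worktop rail

TASK

Hold the chopping board fast with the loose sliding stop: set the stop astride the slotted worktop rail past the board's free end, its arm on the board's side and the hammer head under its knob lengthwise in the slot; press the sprung knob down, turn it a full quarter turn clockwise and let it rise so that the head catches under the rail's lips. Then, with the knob left locked, slide the stop along the rail until its arm has pushed the board home on the buffer screw of the fence at the rail's other end, with a firm but gentle push of about 10 N on the board beyond what the sliding takes, and leave the board gripped there. Do not lean hard on the rail, ram the board or disturb the other things.

Things in the scene. Friction and masses are not known exactly. Their poses are not given: they have to be found in the camera images.
- rail: Fixed aluminium strut rail, slot up, 45 wide x 460 long x 32 mm high. Origin on the worktop on its centre line; y along it to the fence, z up, board on its -x side. Spans y -240 to 220 mm, ends closed. Slot 22.4 mm wide between in-turned lips (z 29 to 32 mm) with down-turned hems to z 25; inside 40 mm wide, floor z 3. Friction 0.2. Stop seated: its origin at x 0, z 4 mm here.
- fence: Steel fence bolted on the rail's left end; its frame is rail's. Its arm reaches out to x = -145 mm, face at y = 195 mm, looking to -y. Through the arm at x -91, z 14.5 mm goes a buffer screw with an 18 mm rubber foot on which the board's end comes to rest. It is set differently each time, its crown anywhere from y 176 to 191 mm, and is not measured: feel for it. It does not give.
- board: Loose wooden chopping board 120 (x) x 210 (y) x 20 mm (z), 0.2 to 0.6 kg, lying flat beside the rail, 5 to 12 mm off its side, its axes along the rail's within 0.02 rad; 10 to 46 mm short of the buffer at the start. Origin at the centre of its underside.
- board_free_end (a point): Centre of the board's end face away from the fence (its -y end), which the stop's arm pushes on.
- stop: Loose steel stop, 0.3 kg with its knob, standing on its two skirts: saddle 54 (x) x 100 (y) x 36 mm high, 46.6 mm between the skirts (feet flared), underside of its top at z 28 mm. Origin centred at the skirts' feet, z up. An arm 14 mm square reaches sideways to x = -120 mm. On its centre line it carries the knob's spindle, which turns and plunges in it.
- stop_face (a point): Centre of the flat rubber strip (80 x 10 mm) on the stop's arm that meets the board's end: at x = -78, y = +55, z = 13 mm in the stop's frame; y points out of its face, towards the board when mounted.
- knob_grip (a point): Grip point in the stop's black bar knob, on the spindle's axis, 64 mm above the stop's origin while up. Bar 12 mm thick (x), 46 long (y), 50 to 76 mm above that origin; pinch across the 12 mm. The spindle's hammer head, 36 mm long (along the bar) and 19 wide, has its foot 18 mm above the origin while up, and cross grooves that take the rail's hems. Moves with the knob.
- knob (a joint): Angle of knob and head in the saddle, rad: 0 = bar along the saddle's y (and so along the slot), as at the start; grows clockwise seen from above to a stop at 1.571. Friction about 0.03 N m. In the rail it turns only while plunged by more than 6.5 mm, when the head is clear below the hems.
- plunge (a joint): How far the knob is pressed down in the saddle, m: 0 = up, bottoms at 0.0085. Spring 5 N at 0, 1 N more a mm (13.5 N at the bottom). Turned and released in the rail, the head rises to about 0.003, where the hems lie in its grooves; it then clamps with about 8 N, and sliding the stop takes 3 to 6 N, plus 1 to 4 N for the board.
- lemon_a: Loose lemon 78 mm long on the worktop near the board; leave alone.
- garlic: Loose garlic bulb 60 mm across, at the right; leave alone.
- salt_shaker: Salt shaker 44 x 90 mm high, at the right; leave alone.
- mug: Small mug 62 x 50 mm high, at the left; leave alone.
Things that resemble listed ones, but are neither listed nor needed, are in the scene too. Of the things shaped like the stop, the steel one is meant.

How it is judged:
By the outcome, as a careful person would: the job done as asked, in the order asked, and still so for the second after the job is handed in, with the robot touching nothing.
It also fails if it takes over 72 s, if anything falls off the work surface, if the arm or the gripper's body presses on something with over 40 N, if the wrist force passes 120 N, or if a joint passes its speed limit or range.

ROBOT

A 6-joint arm with a two-finger parallel gripper is mounted at the origin on the work surface; the furniture and walls round the work are solid. World frame = base frame: x ahead of the robot, y to its left, z up, the work surface at z = 0. Lengths are in m, angles in rad, forces in N, time in s.
With the tool pointing down it reaches from about 0.35 to 0.85 m from the base axis. Payload 8.1 kg.
Tool frame: the origin (TCP) lies on the mounting face of the last link; the fingertips stand 186 mm ahead of it and the grasp point (between the pads) lies 167 mm ahead of it; z points along the fingers, y is the line along which they close (so a half turn about z gives the same grasp; the last joint's range is limited). The gripper opens to 93 mm and grips with 3 to 60 N. Pads are 15 mm wide; open, the fingers measure 128 mm over their backs; the gripper's body (75 mm by 188 mm) begins 65 mm behind the grasp point.
Start: joints at [1.062, 0.13, 1.488, -0, 1.523, -0.085], TCP at [0.247, 0.547, 0.405] pointing down, gripper open.
Joint ranges: [-2.96, 2.96], [-0.89, 2.26], [0.02, 2.5], [-1.34, 4.48], [0, 2.73], [-2.66, 2.66]. Speed limits (rad/s): [2.39, 2.39, 2.79, 3.14, 3.14, 3.14].

INTERFACE

Orientations are given as a rotation vector (axis times angle).
In Python, from plant import * gives the robot as it stands. The module is installed in compiled form; this text tells all that it offers.
- The arm moves only by the tool arm_command, never from a script. Its argument "increments" is a list of rows, each a list of 6 numbers: the shift along the tool's x, y, z in units of 0.2 m (1.0 is 0.2 m), then the turn, a rotation vector about the tool's x, y, z in units of pi rad (1.0 is pi rad). A call has exactly 5 rows; each row is the pose to reach, as a shift and turn from the pose commanded when the call began, along the tool's axes at that moment, turning the shorter way round; what a row does not reach only later rows make up. A row lasts 1/8 s, in which the tool goes at most 62.5 mm and 10.7 degrees, less where a joint would pass 70% of its speed; a pose out of reach is approached as far as the arm can. A call with a number of a shift or a turn outside -1 to 1 is refused whole. A call with a gripper value outside its range is refused whole. "fingers" is the closure, from -1 (fully open) to 1 (shut), set as the call begins (left out, the last holds). The fingers move at their own pace and stop on an object; "force" is the grip in N (left out, the last holds). Time passes only in rows, so rows that repeat a pose let the fingers close, or fill a call up. It gives the time, the measured TCP pose, the force, the opening and the grip force at its end, in the units of the state.
- read_state(): the state, without advancing time (a new reading comes with each control period).
- read_camera(name): name is "scene" or "top" or "wrist"; returns a dict with "image" (480x640x3 uint8, red, green, blue), "fx", "fy", "cx", "cy" (pixels), "k1" (the pictures are not rectified: a ray, as slopes to the right and down, at radius r is drawn at 1 + k1 r^2 times it, then the intrinsics apply), "T" (4x4, takes a point from camera to world coordinates). Camera axes: x right, y down, z forward; pixel columns grow to the right and rows downward; lengths in m; the calibration is good to about 2 mm. A picture is of the moment at which its call begins. There is no depth.
- close_job(): hands the job in; it is judged then, once.
The state is a dict: "t": time; "q": joint angles; "dq": joint speeds; "joint_torque": joint torques, N m; "tool_pos": TCP position; "orientation": TCP orientation; "force": force on the tool from outside, world axes, zero at the start; "wrist_torque": the same for the moment, N m; "opening": finger opening in m; "gripper_force": force on a finger pad.
Only numpy, scipy, OpenCV 4.12 (cv2) and the standard library are available. Lean on these libraries where they do the work, as an engineer would, in place of code of your own. Each camera call takes 0.05 s, during which the arm holds its last target. There are 200 camera calls.

## Working session

There is one attempt and no reset: what is moved stays moved. The work goes in short steps, Python scripts to look and compute and a tool call to move; the robot and the scene stay as the last step left them, time stands still between calls to the robot, and variables do not carry over. Pictures are saved under pics/ and viewed, at most 10 in all, crops included, and the job is handed in when it is done.

Besides the shell and the picture viewer there is one more tool, called after "Call:" in YAML: its name, and indented under it one key for each argument. arm_command: Moves the arm, as the interface text tells. Shifts and turns lie within -1 to 1; 1 stands for 0.2 m of shift or pi rad of turn. Its arguments: {"type":"object","properties":{"increments":{"type":"array","items":{"type":"array","items":{"type":"number","minimum":-1,"maximum":1}}},"fingers":{"type":"number"},"force":{"type":"number"}},"required":["increments"]}

```bash
mkdir -p pics
cat > h.py <<'E'
from plant import *
import numpy as np, cv2, pickle
from scipy.spatial.transform import Rotation as R
def snap(name,tag):
    c=read_camera(name); pickle.dump(c,open(f'pics/{tag}.pkl','wb'))
    cv2.imwrite(f'pics/{tag}.png',c['image'][:,:,::-1]); return c
def load(tag): return pickle.load(open(f'pics/{tag}.pkl','rb'))
def ray(c,px):
    px=np.atleast_2d(np.array(px,float)); K=np.array([[c['fx'],0,c['cx']],[0,c['fy'],c['cy']],[0,0,1]])
    n=cv2.undistortPoints(px[:,None],K,np.array([c['k1'],0,0,0.]))[:,0]
    # exact inverse of r->r(1+k1 r^2)
    d=np.c_[n,np.ones(len(n))]@c['T'][:3,:3].T
    return c['T'][:3,3],d
def onz(c,px,z):
    o,d=ray(c,px); return o+d*((z-o[2])/d[:,2])[:,None]
def proj(c,P):
    P=np.atleast_2d(P); q=(P-c['T'][:3,3])@c['T'][:3,:3]; n=q[:,:2]/q[:,2:]
    n=n*(1+c['k1']*(n**2).sum(1))[:,None]; return n*[c['fx'],c['fy']]+[c['cx'],c['cy']]
def st():
    s=read_state(); print('t',round(s['t'],2),'p',np.round(s['tool_pos'],4),'rv',np.round(s['orientation'],4),'F',np.round(s['force'],1),'M',np.round(s['wrist_torque'],2),'op',round(s['opening'],4),'gf',round(s['gripper_force'],1)); return s
E
python3 - <<'E'
from h import *
s=st()
for n in ['scene','top']:
    c=snap(n,n+'0'); print(n,c['T'].round(3).tolist(),c['fx'],c['k1'])
print(R.from_rotvec(s['orientation']).as_matrix().round(3))
E
```

```text
t 0.0 p [0.2466 0.5467 0.4037] rv [-6.6060e-01 -3.0708e+00  2.8000e-03] F [0.1 0.  0.2] M [ 0.02  0.04 -0.04] op 0.0929 gf 0.0
scene [[0.708, -0.308, 0.635, -0.506], [-0.706, -0.325, 0.629, -0.938], [0.013, -0.894, -0.448, 0.735], [0.0, 0.0, 0.0, 1.0]] 598.822308291253 -0.07588947870091113
top [[-0.001, -0.996, 0.087, 0.364], [-1.0, -0.001, -0.024, 0.015], [0.024, -0.087, -0.996, 1.244], [0.0, 0.0, 0.0, 1.0]] 567.858842368798 -0.125328881266245
[[-0.912  0.411 -0.001]
 [ 0.411  0.912 -0.002]
 [ 0.    -0.002 -1.   ]]
```

View pics/top0.png

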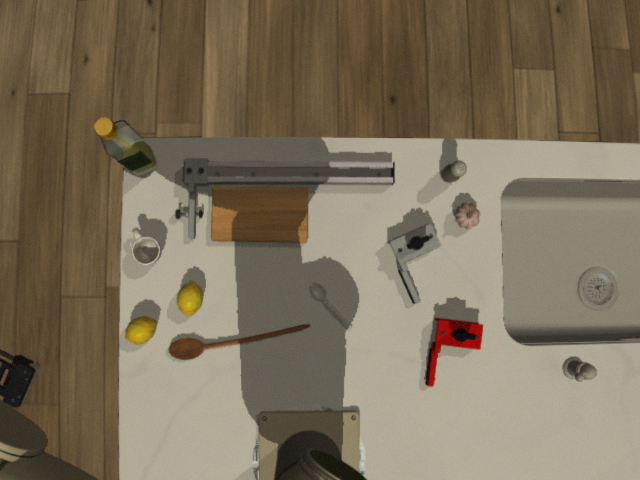

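View pics/scene0.png

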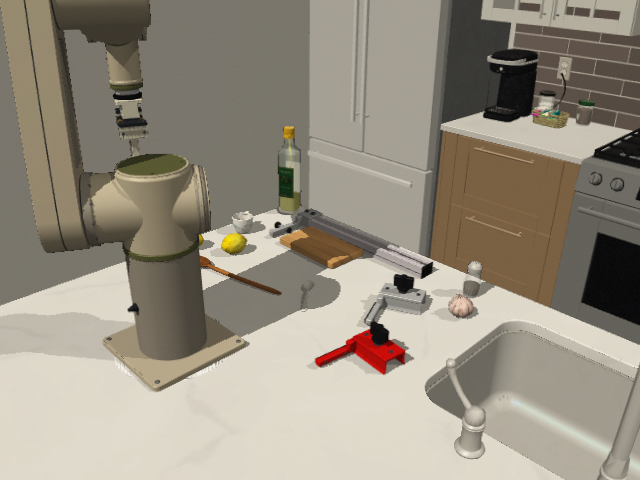

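Top view: the rail runs from (185,173) to (394,173), the board sits at (212–308,187–242), the steel stop is at (415,243) with its arm down to (412,300), and the red decoy is at (458,335). I'll zoom in for accuracy.

Run:
```python
from h import *
im=cv2.imread('pics/top0.png')
a=cv2.resize(im[145:255,170:400],None,fx=3.4,fy=3.4,interpolation=cv2.INTER_CUBIC)[:, :782]
b=cv2.resize(im[205:315,370:460],None,fx=2,fy=2,interpolation=cv2.INTER_CUBIC)
b=cv2.resize(im[210:310,375:455],None,fx=5,fy=5,interpolation=cv2.INTER_CUBIC)
cv2.imwrite('pics/cA.png',a); cv2.imwrite('pics/cB.png',b)
c=load('top0')
print(onz(c,[[185,162],[394,162],[394,184],[330,162],[330,185]],0.032).round(4))
print(onz(c,[[212,187],[308,187],[212,242],[308,242]],0.02).round(4))
```

```text
[[ 0.6478  0.2714  0.032 ]
 [ 0.649  -0.1847  0.032 ]
 [ 0.6001 -0.1839  0.032 ]
 [ 0.648  -0.0445  0.032 ]
 [ 0.5971 -0.0443  0.032 ]]
[[0.5947 0.2131 0.02  ]
 [0.5948 0.0032 0.02  ]
 [0.474  0.211  0.02  ]
 [0.4742 0.0032 0.02  ]]
```

View pics/cA.png

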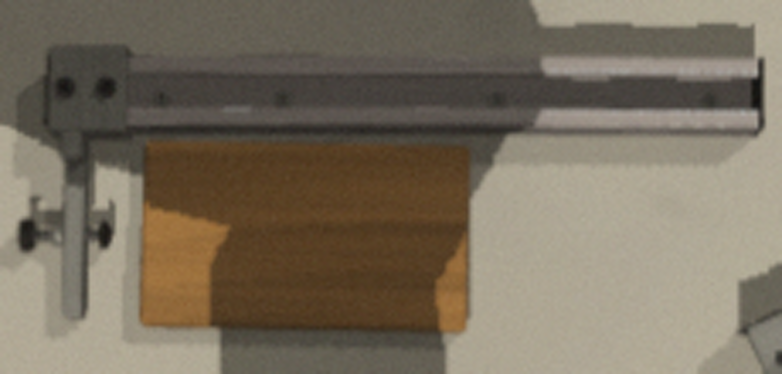

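View pics/cB.png

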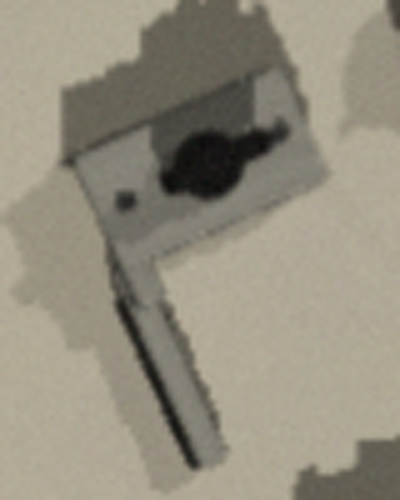

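Crop A shows the rail's end cap at about (763,60–132) and the slot between rows 75 and 108. Crop B shows the steel saddle with corners (70,158), (278,68), (328,178), the knob disc at (207,165), the bar pointing to (285,130), and the arm down to (205,465) with its dark strip on the left.

Run:
```python
from h import *
c=load('top0')
B=lambda p:np.array(p)/5+[375,210]; A=lambda p:np.array(p)/3.4+[170,145]
k=onz(c,B([[70,158],[278,68],[328,178],[120,265]]),0.036);print('saddle',k.round(4).tolist(),k.mean(0))
print(np.linalg.norm(np.diff(k,axis=0),axis=1))
v=k[0]-k[1]; w=k[3]-k[2]; print('yaw',np.arctan2(-v[0],v[1]),np.arctan2(-w[0],w[1]))
print('knob',onz(c,B([[207,165],[165,185],[288,128]]),0.076).round(4).tolist())
print('slot',onz(c,A([[300,75],[300,108],[700,78],[700,108]]),0.032).round(4).tolist())
print('end',onz(c,A([[763,60],[763,128]]),0.032).round(4).tolist())
print('rail edges',onz(c,A([[540,56],[755,57],[300,127],[755,129]]),0.032).round(4).tolist())
print('board',onz(c,A([[146,142],[468,148],[466,331],[142,326]]),0.02).round(4).tolist())
```

```text
saddle [[0.4738, -0.1705, 0.036], [0.513, -0.2618, 0.036], [0.4652, -0.2828, 0.036], [0.4277, -0.1915, 0.036]] [ 0.46991316 -0.22667289  0.036     ]
[0.09938777 0.05217099 0.09866923]
yaw 0.4055552836224863 0.38949505885476765
knob [[0.4672, -0.2218, 0.076], [0.4589, -0.204, 0.076], [0.4828, -0.2564, 0.076]]
slot [[0.6363, 0.1114, 0.032], [0.6149, 0.1112, 0.032], [0.6354, -0.1447, 0.032], [0.6158, -0.1444, 0.032]]
end [[0.6476, -0.1856, 0.032], [0.6031, -0.1848, 0.032]]
rail edges [[0.6492, -0.042, 0.032], [0.6495, -0.1805, 0.032], [0.6026, 0.111, 0.032], [0.6024, -0.1797, 0.032]]
board [[0.5952, 0.211, 0.02], [0.5914, 0.004, 0.02], [0.4734, 0.0052, 0.02], [0.4764, 0.2115, 0.02]]
```

Call:
arm_command:
  increments:
    - [-0.868,-1,0.1,0,0,0]
    - [-0.868,-1,0.1,0,0,0]
    - [-0.868,-1,0.1,0,0,0]
    - [-0.868,-1,0.1,0,0,0]
    - [-0.868,-1,0.1,0,0,0]

```text
t: 0.72
tool_pos: [0.3232, 0.2905, 0.384]
orientation: [-0.666, -3.07, 0.002]
force: [0.3, 1.2, 0.3]
opening: 0.0932
gripper_force: 0.0
```

Call:
arm_command:
  increments:
    - [-0.868,-1,0.1,0,0,0]
    - [-0.868,-1,0.1,0,0,0]
    - [-0.868,-1,0.1,0,0,0]
    - [-0.868,-1,0.1,0,0,0]
    - [-0.868,-1,0.1,0,0,0]

```text
t: 1.35
tool_pos: [0.3992, 0.037, 0.3644]
orientation: [-0.667, -3.07, 0.001]
force: [0.3, 0.4, -0.1]
opening: 0.0928
gripper_force: 0.0
```

Call:
arm_command:
  increments:
    - [-0.868,-1,0.1,0,0,0.05]
    - [-0.868,-1,0.1,0,0,0.1]
    - [-0.868,-1,0.1,0,0,0.15]
    - [-0.868,-1,0.1,0,0,0.2]
    - [-0.868,-1,0.1,0,0,0.238]

```text
t: 1.98
tool_pos: [0.4757, -0.2161, 0.3438]
orientation: [-1.745, -2.611, -0.0]
force: [-0.4, 0.3, 0.2]
opening: 0.093
gripper_force: 0.0
```

```bash
cat >> h.py <<'E'
def go(p,yaw):
    "increments to TCP p with tool y at angle yaw in the world, pointing down, from measured pose"
    s=read_state(); M=R.from_rotvec(s['orientation']).as_matrix()
    y=np.array([np.cos(yaw),np.sin(yaw),0]); z=np.array([0,0,-1.]); T=np.c_[np.cross(y,z),y,z]
    print('inc',(M.T@(np.array(p)-s['tool_pos'])/.2).round(3),(R.from_matrix(M.T@T).as_rotvec()/np.pi).round(4))
E
python3 - <<'E'
from h import *
s=st(); go([.470,-.225,.331],.40); c=snap('wrist','w1'); print(c['T'].round(3).tolist())
print(proj(c,[[.47,-.225,.05]]))
E
```

```text
t 1.98 p [ 0.4757 -0.2161  0.3438] rv [-1.7448 -2.6113 -0.    ] F [-0.4  0.3  0.2] M [-0.03  0.03 -0.01] op 0.093 gf 0.0
inc [-0.03  -0.043  0.064] [-0.0002 -0.0003 -0.0023]
[[0.924, 0.367, 0.109, 0.446], [0.383, -0.886, -0.263, -0.143], [0.0, 0.284, -0.959, 0.324], [0.0, 0.0, 0.0, 1.0]]
[[304.05591529 246.62803333]]
```

View pics/w1.png

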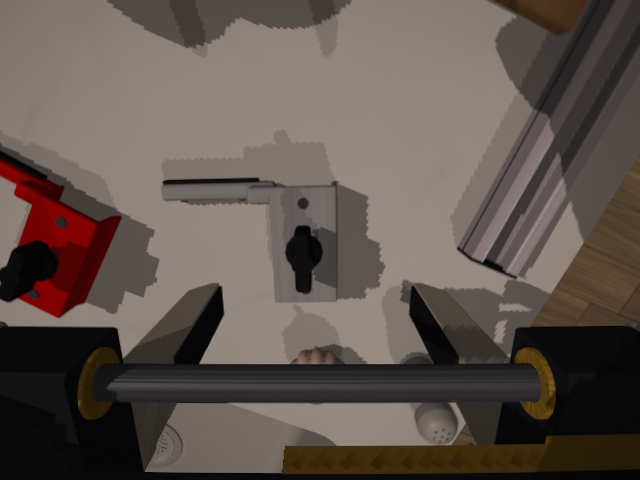

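The wrist view shows the steel stop straight with the tool: its bar runs from (303,230) to (303,290), the saddle corners are about (271,187), (337,187), (341,300) and (276,300), and the rail end is at about (460,249)–(515,275).

```bash
python3 - <<'E'
from h import *
c=load('w1')
k=onz(c,[[270,187],[336,186],[338,301],[276,301]],.036);print(k.round(4).tolist(),k.mean(0).round(4))
e=k[0]-k[3];f=k[1]-k[2];print(np.arctan2(-e[0],e[1]),np.arctan2(-f[0],f[1]),np.linalg.norm(e),np.linalg.norm(k[1]-k[0]))
b=onz(c,[[303,228],[303,291]],.076);print('bar',b.round(4).tolist(),b.mean(0).round(4),np.arctan2(-(b[0]-b[1])[0],(b[0]-b[1])[1]))
print('railend',onz(c,[[460,249],[515,275]],.032).round(4).tolist())
E
python3 - <<'E'
import cv2
im=cv2.imread('pics/w1.png'); cv2.imwrite('pics/w1c.png',cv2.resize(im[80:290,440:640],None,fx=2.8,fy=2.8))
E
```

```text
[[0.4282, -0.194, 0.036], [0.4757, -0.1734, 0.036], [0.5166, -0.2635, 0.036], [0.4672, -0.284, 0.036]] [ 0.4719 -0.2287  0.036 ]
0.4094698724768471 0.42546194252747727 0.09812404504644774 0.05183627266100552
bar [[0.462, -0.2048, 0.076], [0.4798, -0.2492, 0.076]] [ 0.4709 -0.227   0.076 ] 0.3823329476059334
railend [[0.5932, -0.1823, 0.032], [0.6488, -0.1847, 0.032]]
```

Call:
arm_command:
  increments:
    - [-0.03,-0.04,0.1,0,0,0]
    - [-0.03,-0.04,0.2,0,0,0]
    - [-0.03,-0.04,0.3,0,0,0]
    - [-0.03,-0.04,0.3,0,0,0]
    - [-0.03,-0.04,0.3,0,0,0]
  fingers: 0.3
  force: 20

```text
t: 2.65
tool_pos: [0.4703, -0.222, 0.2856]
orientation: [1.734, 2.619, 0.0]
force: [0.2, 0.3, 1.2]
opening: 0.0474
gripper_force: 0.0
```

View pics/w1c.png

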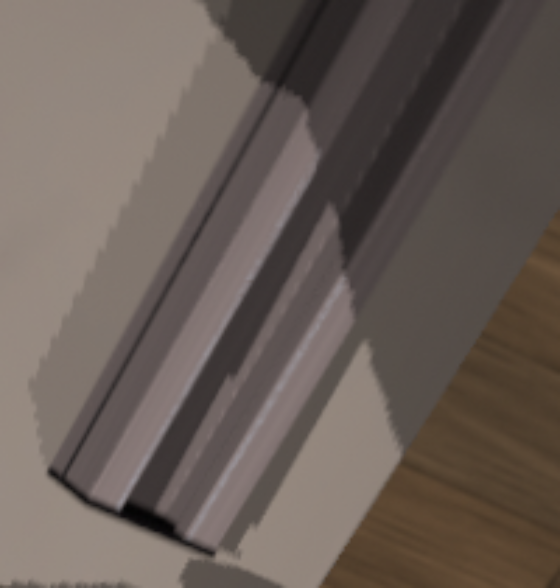

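The crop shows the rail's end: the lip's outer edge at (92,497), slot edges from about (122,505) up to (315,165) and from (187,530) up to (350,285), and the right edge at (215,552).

Run:
```python
from h import *
c=load('w1')
A=lambda p:np.array(p)/2.8+[440,80]
print(onz(c,A([[92,497],[122,505],[315,165],[187,530],[350,285],[215,552],[352,322]]),.032).round(4).tolist())
st(); go([.471,-.227,.231],.40)
```

```text
[[0.607, -0.1848, 0.032], [0.6168, -0.1835, 0.032], [0.6168, -0.0756, 0.032], [0.6394, -0.1829, 0.032], [0.6444, -0.1, 0.032], [0.6513, -0.1859, 0.032], [0.6509, -0.1088, 0.032]]
t 2.65 p [ 0.4703 -0.222   0.2856] rv [1.7338e+00 2.6190e+00 5.0000e-04] F [0.2 0.3 1.2] M [-0.01  0.04  0.  ] op 0.0474 gf 0.0
inc [-0.024 -0.007  0.273] [0.0002 0.0001 0.0004]
```

Call:
arm_command:
  increments:
    - [-0.024,-0.007,0.1,0,0,0]
    - [-0.024,-0.007,0.2,0,0,0]
    - [-0.024,-0.007,0.273,0,0,0]
    - [-0.024,-0.007,0.273,0,0,0]
    - [-0.024,-0.007,0.273,0,0,0]

```text
t: 3.28
tool_pos: [0.4707, -0.2279, 0.2311]
orientation: [1.736, 2.617, 0.0]
force: [-0.2, -0.5, -0.4]
opening: 0.0326
gripper_force: 0.0
```

Call:
arm_command:
  increments:
    - [0,0,0,0,0,0]
    - [0,0,0,0,0,0]
    - [0,0,0,0,0,0]
    - [0,0,0,0,0,0]
    - [0,0,0,0,0,0]
  fingers: 1
  force: 40

```text
t: 3.9
tool_pos: [0.4705, -0.228, 0.2306]
orientation: [1.736, 2.617, 0.0]
force: [-0.3, -1.8, 4.2]
opening: 0.0283
gripper_force: 40.0
```

Run:
```python
from h import *
st(); go([.627,-.090,.316],0)
```

```text
t 3.9 p [ 0.4705 -0.228   0.2306] rv [1.7361 2.6168 0.    ] F [-0.3 -1.8  4.2] M [-0.32 -0.07  0.05] op 0.0283 gf 40.0
inc [ 0.331  0.989 -0.427] [0.0003 0.0003 0.1271]
```

Run:
```python
from h import *
c=snap('wrist','w2'); s=snap('scene','s2')
a=cv2.resize(c['image'][200:440,180:480,::-1],None,fx=1.6,fy=1.6); 
b=cv2.resize(s['image'][220:340,330:470,::-1],None,fx=3.2,fy=3.2)[:384,:]
cv2.imwrite('pics/c2.png',np.hstack([a[:384,:400],b[:,:400]]))
```

```text
(no output)
```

View pics/c2.png

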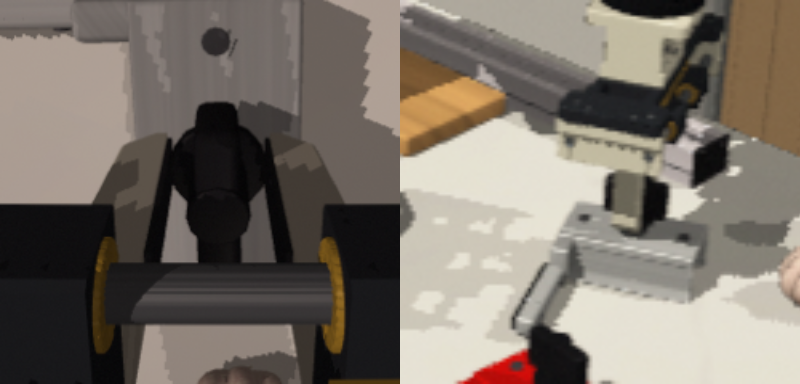

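The left crop shows the pads closed on a round collar at (218,165), below the bar. I'll open, raise about 9 mm and pinch the bar itself.

Call:
arm_command:
  increments:
    - [0,0,0,0,0,0]
    - [0,0,0,0,0,0]
    - [0,0,-0.025,0,0,0]
    - [0,0,-0.045,0,0,0]
    - [0,0,-0.045,0,0,0]
  fingers: 0.1

```text
t: 4.62
tool_pos: [0.4705, -0.2279, 0.2398]
orientation: [1.736, 2.617, 0.0]
force: [0.7, -0.3, -0.3]
opening: 0.0418
gripper_force: 0.0
```

Call:
arm_command:
  increments:
    - [0,0,0,0,0,0]
    - [0,0,0,0,0,0]
    - [0,0,0,0,0,0]
    - [0,0,0,0,0,0]
    - [0,0,0,0,0,0]
  fingers: 1
  force: 40

```text
t: 5.25
tool_pos: [0.4702, -0.2277, 0.239]
orientation: [-1.737, -2.618, 0.0]
force: [0.7, -0.1, -1.2]
opening: 0.0116
gripper_force: 39.9
```

Run:
```python
from h import *
st(); go([.627,-.090,.316],0)
c=snap('wrist','w3'); print(c['T'].round(4).tolist())
```

```text
t 5.25 p [ 0.4702 -0.2277  0.239 ] rv [-1.7367 -2.6177  0.    ] F [ 0.7 -0.1 -1.2] M [-0.02 -0.09 -0.03] op 0.0116 gf 39.9
inc [ 0.33   0.99  -0.385] [-0.     -0.      0.1271]
[[0.9214, 0.3723, 0.1113, 0.4402], [0.3886, -0.8833, -0.2624, -0.1546], [0.0006, 0.285, -0.9585, 0.2191], [0.0, 0.0, 0.0, 1.0]]
```

Call:
arm_command:
  increments:
    - [0,0,-0.1,0,0,0]
    - [0,0,-0.25,0,0,0]
    - [0,0,-0.385,0,0,0]
    - [0,0,-0.385,0,0,0]
    - [0,0,-0.385,0,0,0]

```text
t: 5.92
tool_pos: [0.4698, -0.2275, 0.3147]
orientation: [-1.736, -2.616, 0.0]
force: [0.9, -0.5, -2.7]
opening: 0.0117
gripper_force: 39.9
```

Call:
arm_command:
  increments:
    - [0.06,0.18,0,0,0,0.03]
    - [0.13,0.38,0,0,0,0.06]
    - [0.2,0.6,0,0,0,0.09]
    - [0.27,0.8,0,0,0,0.12]
    - [0.33,0.99,0,0,0,0.127]

```text
t: 6.55
tool_pos: [0.6273, -0.0886, 0.3134]
orientation: [-2.221, -2.218, 0.003]
force: [-0.1, -0.4, -2.0]
opening: 0.0117
gripper_force: 39.9
```

Call:
arm_command:
  increments:
    - [0,0,0,0,0,0]
    - [0,0,0,0,0,0]
    - [0,0,0,0,0,0]
    - [0,0,0,0,0,0]
    - [0,0,0,0,0,0]

```text
t: 7.18
tool_pos: [0.6268, -0.0905, 0.3164]
orientation: [2.222, 2.221, 0.0]
force: [0.2, -0.3, -3.7]
opening: 0.0119
gripper_force: 39.9
```

Run:
```python
from h import *
st(); go([.627,-.090,.316],0)
c=snap('wrist','w4'); 
cv2.imwrite('pics/w4v.png',cv2.resize(c['image'][0:400,100:640,::-1],None,fx=1.45,fy=1.45))
s=snap('scene','s4')
```

```text
t 7.17 p [ 0.6268 -0.0905  0.3164] rv [2.2217e+00 2.2208e+00 3.0000e-04] F [ 0.2 -0.3 -3.7] M [-0.07  0.05  0.01] op 0.0119 gf 39.9
inc [0.002 0.001 0.002] [ 0.0001  0.     -0.0001]
```

View pics/w4v.png

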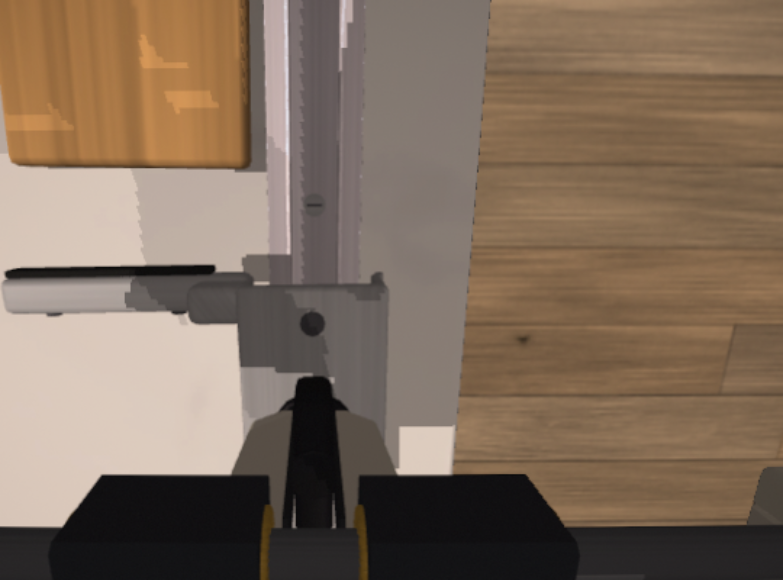

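The wrist view shows the stop carried straight with its front edge at (238–387,287), the slot between columns ~291 and ~340, and the board's free end at row 163.

Run:
```python
from h import *
c=load('w4'); V=lambda p:np.array(p)/1.45+[100,0]
zt=.3164-.239+.036
k=onz(c,V([[238,287],[387,287]]),zt); print('front',k.round(4).tolist(),k.mean(0).round(4))
g=cv2.cvtColor(c['image'],cv2.COLOR_RGB2GRAY).astype(float)
for r in (10,50,90,130,160):
    p=cv2.GaussianBlur(g[r-4:r+5].mean(0)[None],(5,1),0)[0]; d=np.abs(np.diff(p)); 
    pk=[i for i in range(265,360) if d[i]>3 and d[i]==d[i-3:i+4].max()]
    print(r,[(i,round(float(onz(c,[[i+.5,r]],.032)[0,0]),4)) for i in pk], onz(c,[[300,r]],.032)[0,1].round(3))
print('board',onz(c,V([[12,165],[250,165],[250,20]]),.02).round(4).tolist())
```

```text
front [[0.6017, -0.0424, 0.1134], [0.6534, -0.0424, 0.1134]] [ 0.6275 -0.0424  0.1134]
10 [(271, 0.5995), (281, 0.6059), (298, 0.6167), (307, 0.6225), (333, 0.6391), (342, 0.6448)] 0.065
50 [(265, 0.5948), (272, 0.5994), (282, 0.6059), (298, 0.6164), (307, 0.6223), (333, 0.6394)] 0.041
90 [(266, 0.5946), (272, 0.5986), (283, 0.606), (299, 0.6168), (307, 0.6222), (333, 0.6396), (349, 0.6504)] 0.017
130 [(283, 0.6054), (299, 0.6164), (308, 0.6227), (333, 0.64)] -0.009
160 [(285, 0.6063), (299, 0.6162), (308, 0.6225), (332, 0.6395), (346, 0.6494)] -0.029
board [[0.4784, 0.003, 0.02], [0.5967, 0.0023, 0.02], [0.5987, 0.066, 0.02]]
```

Offset is within 0.5 mm, so I'll go down slowly.

Call:
arm_command:
  increments:
    - [0,0.0025,0.05,0,0,0]
    - [0,0.0025,0.1,0,0,0]
    - [0,0.0025,0.16,0,0,0]
    - [0,0.0025,0.2,0,0,0]
    - [0,0.0025,0.2,0,0,0]

```text
t: 7.9
tool_pos: [0.6271, -0.0898, 0.2747]
orientation: [-2.22, -2.22, 0.002]
force: [0.7, 0.3, -2.6]
opening: 0.0119
gripper_force: 39.9
```

Call:
arm_command:
  increments:
    - [0,0,0.015,0,0,0]
    - [0,0,0.03,0,0,0]
    - [0,0,0.045,0,0,0]
    - [0,0,0.06,0,0,0]
    - [0,0,0.06,0,0,0]

```text
t: 8.52
tool_pos: [0.6274, -0.0899, 0.2637]
orientation: [-2.221, -2.221, 0.001]
force: [-0.4, -0.7, -3.1]
opening: 0.0118
gripper_force: 39.9
```

Run:
```python
from h import *
st(); go([.627,-.090,.243],0)
c=snap('wrist','w5'); s=snap('scene','s5')
```

```text
t 8.53 p [ 0.6274 -0.0899  0.2637] rv [-2.2207e+00 -2.2214e+00  6.0000e-04] F [-0.4 -0.7 -3.1] M [-0.05  0.   -0.01] op 0.0118 gf 39.9
inc [-0.    -0.002  0.104] [-0.0002 -0.      0.0001]
```

Call:
arm_command:
  increments:
    - [0,0,0.015,0,0,0]
    - [0,0,0.03,0,0,0]
    - [0,0,0.045,0,0,0]
    - [0,0,0.055,0,0,0]
    - [0,0,0.055,0,0,0]

```text
t: 9.25
tool_pos: [0.6275, -0.0899, 0.2528]
orientation: [-2.221, -2.222, 0.0]
force: [-0.3, 0.0, -2.2]
opening: 0.0113
gripper_force: 39.9
```

Call:
arm_command:
  increments:
    - [0,0,0.01,0,0,0]
    - [0,0,0.02,0,0,0]
    - [0,0,0.03,0,0,0]
    - [0,0,0.04,0,0,0]
    - [0,0,0.04,0,0,0]

```text
t: 9.88
tool_pos: [0.6275, -0.09, 0.2449]
orientation: [-2.221, -2.222, 0.0]
force: [-1.1, 0.7, -2.4]
opening: 0.0118
gripper_force: 40.0
```

Call:
arm_command:
  increments:
    - [0,0,0.01,0,0,0]
    - [0,0,0.02,0,0,0]
    - [0,0,0.03,0,0,0]
    - [0,0,0.035,0,0,0]
    - [0,0,0.035,0,0,0]

```text
t: 10.5
tool_pos: [0.6276, -0.09, 0.2393]
orientation: [2.221, 2.222, 0.0]
force: [-7.6, 1.2, 8.0]
opening: 0.0117
gripper_force: 40.0
```

Run:
```python
from h import *
st(); snap('wrist','w6')
```

```text
t 10.5 p [ 0.6276 -0.09    0.2393] rv [2.2209e+00 2.2216e+00 1.0000e-04] F [-7.6  1.2  8. ] M [ 0.11  1.34 -0.02] op 0.0117 gf 40.0
```

Call:
arm_command:
  increments:
    - [0,-0.003,0,0,0,0]
    - [0,-0.006,0,0,0,0]
    - [0,-0.006,0.01,0,0,0]
    - [0,-0.006,0.015,0,0,0]
    - [0,-0.006,0.015,0,0,0]

```text
t: 11.18
tool_pos: [0.6271, -0.09, 0.2372]
orientation: [2.219, 2.22, 0.003]
force: [-4.1, 1.3, 9.4]
opening: 0.0117
gripper_force: 40.0
```

Run:
```python
from h import *
st()
```

```text
t 11.18 p [ 0.6271 -0.09    0.2372] rv [2.2195 2.2203 0.0027] F [-4.1  1.3  9.4] M [ 0.2   0.99 -0.06] op 0.0117 gf 40.0
```

Call:
arm_command:
  increments:
    - [0,-0.003,0.004,0,0,0]
    - [0,-0.004,0.008,0,0,0]
    - [0,-0.004,0.012,0,0,0]
    - [0,-0.004,0.014,0,0,0]
    - [0,-0.004,0.014,0,0,0]

```text
t: 11.8
tool_pos: [0.6268, -0.09, 0.2352]
orientation: [2.218, 2.219, 0.004]
force: [-2.9, 1.1, 12.1]
opening: 0.0119
gripper_force: 40.0
```

Run:
```python
from h import *
st()
```

```text
t 11.8 p [ 0.6268 -0.09    0.2352] rv [2.2185 2.2194 0.0043] F [-2.9  1.1 12.1] M [ 0.24  0.88 -0.11] op 0.0119 gf 40.0
```

Call:
arm_command:
  increments:
    - [0,-0.003,0.003,0,0,0]
    - [0,-0.003,0.005,0,0,0.02]
    - [0,-0.003,0.005,0,0,0.06]
    - [0,-0.003,0.005,0,0,0.1]
    - [0,-0.003,0.005,0,0,0.14]

```text
t: 12.42
tool_pos: [0.6269, -0.0901, 0.2349]
orientation: [2.652, 1.676, 0.008]
force: [0.9, 1.1, 11.9]
opening: 0.0116
gripper_force: 40.0
```

Run:
```python
from h import *
st()
```

```text
t 12.43 p [ 0.6269 -0.0901  0.2349] rv [2.6518 1.6762 0.0084] F [ 0.9  1.1 11.9] M [0.28 0.33 0.03] op 0.0116 gf 40.0
```

Call:
arm_command:
  increments:
    - [0,0,0.002,0,0,0.04]
    - [0,0,0.002,0,0,0.08]
    - [0,0,0.002,0,0,0.12]
    - [0,0,0.002,0,0,0.16]
    - [0,0,0.002,0,0,0.2]

```text
t: 13.05
tool_pos: [0.6273, -0.0905, 0.235]
orientation: [3.041, 0.775, 0.012]
force: [2.8, -1.3, 11.3]
opening: 0.0118
gripper_force: 40.0
```

Call:
arm_command:
  increments:
    - [0,0,0,0,0,0.04]
    - [0,0,0,0,0,0.08]
    - [0,0,0,0,0,0.12]
    - [0,0,0,0,0,0.15]
    - [0,0,0,0,0,0.16]

```text
t: 13.68
tool_pos: [0.6274, -0.0911, 0.2352]
orientation: [3.139, -0.003, 0.014]
force: [2.8, -4.3, 12.1]
opening: 0.0115
gripper_force: 40.0
```

Run:
```python
from h import *
s=st(); M=R.from_rotvec(s['orientation']).as_matrix(); print(M.round(4), np.degrees(np.arctan2(M[1,1],M[0,1])))
```

```text
t 13.68 p [ 0.6274 -0.0911  0.2352] rv [ 3.1387e+00 -3.0000e-03  1.4200e-02] F [ 2.8 -4.3 12.1] M [-0.49 -0.03  0.02] op 0.0115 gf 40.0
[[ 1.     -0.0019  0.009 ]
 [-0.0019 -1.     -0.0029]
 [ 0.009   0.0029 -1.    ]] -90.10958347094683
```

Call:
arm_command:
  increments:
    - [0,0,0,0,0,0.006]
    - [0,0,0,0,0,0.01]
    - [0,0,0,0,0,0.014]
    - [0,0,0,0,0,0.016]
    - [0,0,0,0,0,0.016]

```text
t: 14.3
tool_pos: [0.627, -0.0909, 0.2349]
orientation: [3.138, -0.078, 0.012]
force: [1.0, -2.8, 12.1]
opening: 0.0116
gripper_force: 40.2
```

Run:
```python
from h import *
s=st(); M=R.from_rotvec(s['orientation']).as_matrix(); print(M.round(4), np.degrees(np.arctan2(M[1,1],M[0,1])))
```

```text
t 14.3 p [ 0.627  -0.0909  0.2349] rv [ 3.138  -0.0778  0.0123] F [ 1.  -2.8 12.1] M [-0.49  0.29  0.48] op 0.0116 gf 40.2
[[ 0.9987 -0.0496  0.0077]
 [-0.0496 -0.9988 -0.0028]
 [ 0.0079  0.0024 -1.    ]] -92.84145034271023
```

The knob is at its stop (0.48 N m). I'll ease back slightly and let it rise.

Call:
arm_command:
  increments:
    - [0,0,0,0,0,-0.006]
    - [0,0,-0.01,0,0,-0.01]
    - [0,0,-0.02,0,0,-0.01]
    - [0,0,-0.03,0,0,-0.01]
    - [0,0,-0.03,0,0,-0.01]

```text
t: 14.92
tool_pos: [0.6269, -0.0909, 0.24]
orientation: [3.139, -0.029, 0.011]
force: [3.2, -2.6, 7.5]
opening: 0.0117
gripper_force: 39.9
```

Run:
```python
from h import *
st(); snap('wrist','w7')
```

```text
t 14.93 p [ 0.6269 -0.0909  0.24  ] rv [ 3.1392 -0.0294  0.0115] F [ 3.2 -2.6  7.5] M [-0.4  -0.32 -0.02] op 0.0117 gf 39.9
```

Call:
arm_command:
  increments:
    - [0,0,-0.003,0,0,0]
    - [0,0,-0.006,0,0,0]
    - [0,0,-0.008,0,0,0]
    - [0,0,-0.008,0,0,0]
    - [0,0,-0.008,0,0,0]

```text
t: 15.6
tool_pos: [0.6268, -0.0909, 0.2401]
orientation: [3.139, -0.03, 0.011]
force: [9.2, -4.6, -3.4]
opening: 0.0119
gripper_force: 39.9
```

Run:
```python
from h import *
st()
```

```text
t 15.6 p [ 0.6268 -0.0909  0.2401] rv [ 3.1393 -0.0296  0.0111] F [ 9.2 -4.6 -3.4] M [-0.67 -1.38  0.01] op 0.0119 gf 39.9
```

Call:
arm_command:
  increments:
    - [0,0,0,0,0,0]
    - [0,0,0,0,0,0]
    - [0,0,0,0,0,0]
    - [0,0,0,0,0,0]
    - [0,0,0,0,0,0]
  fingers: 0.1

```text
t: 16.23
tool_pos: [0.6249, -0.0899, 0.2385]
orientation: [3.141, -0.029, -0.0]
force: [0.2, -0.2, -0.5]
opening: 0.0417
gripper_force: 0.0
```

Run:
```python
from h import *
st(); go([.627,-.0905,.2405],-1.571)
c=snap('wrist','w8'); s=snap('scene','s8')
a=cv2.resize(c['image'][:,140:640,::-1],(417,400)); b=cv2.resize(s['image'][170:320,260:400+10,::-1],None,fx=2.55,fy=2.667)
cv2.imwrite('pics/c8.png',np.hstack([a,b[:400]]))
```

```text
t 16.23 p [ 0.6249 -0.0899  0.2385] rv [ 3.1414e+00 -2.9000e-02 -2.0000e-04] F [ 0.2 -0.2 -0.5] M [ 0.02  0.16 -0.02] op 0.0417 gf 0.0
inc [ 0.011  0.003 -0.01 ] [ 0.      0.     -0.0058]
```

View pics/c8.png

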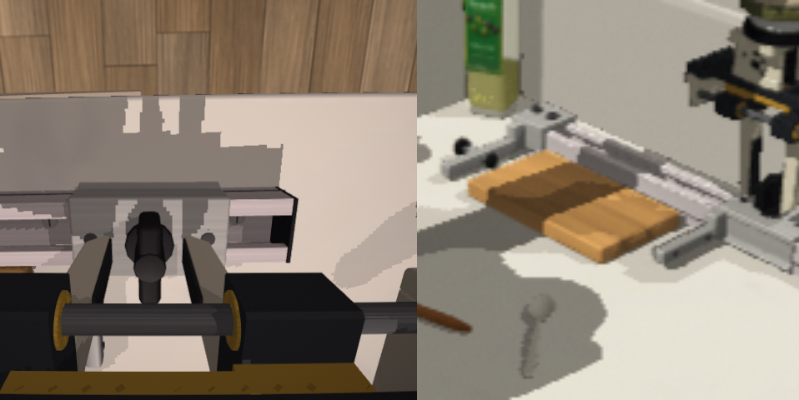

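Left crop shows the bar at (150,255) lying across the slot with the saddle square on the rail; the right crop shows the stop seated past the board's free end. Now I'll regrip and slide.

Call:
arm_command:
  increments:
    - [0.008,0.003,-0.01,0,0,-0.005]
    - [0.008,0.003,-0.01,0,0,-0.005]
    - [0.008,0.003,-0.01,0,0,-0.005]
    - [0.008,0.003,-0.01,0,0,-0.005]
    - [0.008,0.003,-0.01,0,0,-0.005]
  fingers: 0.1

```text
t: 16.95
tool_pos: [0.6265, -0.0906, 0.2405]
orientation: [-3.142, 0.004, 0.0]
force: [0.7, 0.5, 0.3]
opening: 0.0419
gripper_force: 0.0
```

Call:
arm_command:
  increments:
    - [0,0,0,0,0,0]
    - [0,0,0,0,0,0]
    - [0,0,0,0,0,0]
    - [0,0,0,0,0,0]
    - [0,0,0,0,0,0]
  fingers: 1
  force: 40

```text
t: 17.58
tool_pos: [0.6265, -0.0908, 0.2406]
orientation: [3.141, -0.005, 0.0]
force: [0.7, -2.0, -0.1]
opening: 0.0118
gripper_force: 40.0
```

Call:
arm_command:
  increments:
    - [0,-0.015,0,0,0,0]
    - [0,-0.035,0,0,0,0]
    - [0,-0.06,0,0,0,0]
    - [0,-0.085,0,0,0,0]
    - [0,-0.11,0,0,0,0]

```text
t: 18.2
tool_pos: [0.6265, -0.0696, 0.2406]
orientation: [3.139, -0.005, 0.0]
force: [-1.9, -7.4, -1.1]
opening: 0.0117
gripper_force: 40.0
```

Run:
```python
from h import *
st()
```

```text
t 18.2 p [ 0.6265 -0.0696  0.2406] rv [ 3.1395e+00 -5.5000e-03  1.0000e-04] F [-1.9 -7.4 -1.1] M [-1.21  0.19  0.01] op 0.0117 gf 40.0
```

Call:
arm_command:
  increments:
    - [0,-0.015,0,0,0,0]
    - [0,-0.03,0,0,0,0]
    - [0,-0.045,0,0,0,0]
    - [0,-0.06,0,0,0,0]
    - [0,-0.075,0,0,0,0]

```text
t: 18.82
tool_pos: [0.6265, -0.0547, 0.2406]
orientation: [3.14, -0.005, -0.0]
force: [0.2, -8.2, -1.1]
opening: 0.0117
gripper_force: 40.0
```

Call:
arm_command:
  increments:
    - [0,-0.012,0,0,0,0]
    - [0,-0.024,0,0,0,0]
    - [0,-0.036,0,0,0,0]
    - [0,-0.048,0,0,0,0]
    - [0,-0.06,0,0,0,0]

```text
t: 19.45
tool_pos: [0.6267, -0.0432, 0.2406]
orientation: [3.139, -0.005, 0.0]
force: [-0.0, -9.9, -2.3]
opening: 0.0116
gripper_force: 40.0
```

Run:
```python
from h import *
st()
```

```text
t 19.45 p [ 0.6267 -0.0432  0.2406] rv [ 3.1385e+00 -5.3000e-03  3.0000e-04] F [-0.  -9.9 -2.3] M [-1.69  0.13  0.19] op 0.0116 gf 40.0
```

Call:
arm_command:
  increments:
    - [0,-0.008,0,0,0,0]
    - [0,-0.016,0,0,0,0]
    - [0,-0.024,0,0,0,0]
    - [0,-0.03,0,0,0,0]
    - [0,-0.035,0,0,0,0]

```text
t: 20.08
tool_pos: [0.6266, -0.0361, 0.2406]
orientation: [3.139, -0.005, -0.0]
force: [-0.3, -9.0, -0.8]
opening: 0.0113
gripper_force: 40.0
```

Call:
arm_command:
  increments:
    - [0,-0.002,0,0,0,0]
    - [0,-0.004,0,0,0,0]
    - [0,-0.006,0,0,0,0]
    - [0,-0.008,0,0,0,0]
    - [0,-0.01,0,0,0,0]

```text
t: 20.7
tool_pos: [0.6266, -0.0342, 0.2406]
orientation: [3.139, -0.005, 0.0]
force: [0.0, -9.3, -0.2]
opening: 0.0121
gripper_force: 40.0
```

Run:
```python
from h import *
st()
```

```text
t 20.7 p [ 0.6266 -0.0342  0.2406] rv [ 3.1387 -0.0052  0.    ] F [ 0.  -9.3 -0.2] M [-1.59  0.14  0.21] op 0.0121 gf 40.0
```

Call:
arm_command:
  increments:
    - [0,-0.002,0,0,0,0]
    - [0,-0.004,0,0,0,0]
    - [0,-0.006,0,0,0,0]
    - [0,-0.008,0,0,0,0]
    - [0,-0.01,0,0,0,0]

```text
t: 21.32
tool_pos: [0.6266, -0.0321, 0.2406]
orientation: [3.139, -0.005, -0.0]
force: [-0.2, -10.2, -0.8]
opening: 0.0115
gripper_force: 40.0
```

Call:
arm_command:
  increments:
    - [0,-0.002,0,0,0,0]
    - [0,-0.004,0,0,0,0]
    - [0,-0.006,0,0,0,0]
    - [0,-0.008,0,0,0,0]
    - [0,-0.01,0,0,0,0]

```text
t: 21.95
tool_pos: [0.6267, -0.0307, 0.2406]
orientation: [3.137, -0.005, 0.0]
force: [0.0, -13.6, -1.5]
opening: 0.0115
gripper_force: 40.1
```

Buffer contact felt; easing on a little more.

Call:
arm_command:
  increments:
    - [0,-0.001,0,0,0,0]
    - [0,-0.002,0,0,0,0]
    - [0,-0.003,0,0,0,0]
    - [0,-0.003,0,0,0,0]
    - [0,-0.003,0,0,0,0]

```text
t: 22.58
tool_pos: [0.6267, -0.0305, 0.2406]
orientation: [3.137, -0.006, 0.0]
force: [-0.2, -14.3, -1.2]
opening: 0.0116
gripper_force: 40.1
```

Run:
```python
from h import *
st()
```

```text
t 22.57 p [ 0.6267 -0.0305  0.2406] rv [ 3.1369e+00 -5.5000e-03  2.0000e-04] F [ -0.2 -14.3  -1.2] M [-2.53  0.19  0.31] op 0.0116 gf 40.1
```

Call:
arm_command:
  increments:
    - [0,-0.001,0,0,0,0]
    - [0,-0.002,0,0,0,0]
    - [0,-0.003,0,0,0,0]
    - [0,-0.004,0,0,0,0]
    - [0,-0.004,0,0,0,0]

```text
t: 23.2
tool_pos: [0.6267, -0.0301, 0.2405]
orientation: [3.136, -0.006, 0.0]
force: [-0.3, -15.8, -1.5]
opening: 0.0119
gripper_force: 40.1
```

Call:
arm_command:
  increments:
    - [0,-0.001,0,0,0,0]
    - [0,-0.002,0,0,0,0]
    - [0,-0.004,0,0,0,0]
    - [0,-0.006,0,0,0,0]
    - [0,-0.006,0,0,0,0]

```text
t: 23.82
tool_pos: [0.6268, -0.0294, 0.2406]
orientation: [3.135, -0.006, 0.001]
force: [1.0, -19.7, -2.7]
opening: 0.0118
gripper_force: 40.2
```

Run:
```python
from h import *
st()
```

```text
t 23.82 p [ 0.6268 -0.0294  0.2406] rv [ 3.135e+00 -5.900e-03  9.000e-04] F [  1.  -19.7  -2.7] M [-3.59 -0.05  0.37] op 0.0118 gf 40.2
```

Force is 19.7 N, about 10 N beyond sliding. Releasing and lifting clear.

Call:
arm_command:
  increments:
    - [0,0,0,0,0,0]
    - [0,0,0,0,0,0]
    - [0,0,0,0,0,0]
    - [0,0,0,0,0,0]
    - [0,0,0,0,0,0]
  fingers: 0.1

```text
t: 24.45
tool_pos: [0.6267, -0.0257, 0.2405]
orientation: [-3.141, 0.004, 0.0]
force: [0.0, -0.2, 0.8]
opening: 0.0421
gripper_force: 0.0
```

Call:
arm_command:
  increments:
    - [0,0,-0.05,0,0,0]
    - [0,0,-0.15,0,0,0]
    - [0,0,-0.35,0,0,0]
    - [0,0,-0.6,0,0,0]
    - [0,0,-0.7,0,0,0]

```text
t: 25.08
tool_pos: [0.6275, -0.0261, 0.3866]
orientation: [3.141, -0.004, 0.012]
force: [0.9, -0.5, -0.9]
opening: 0.0419
gripper_force: 0.0
```

Call:
arm_command:
  increments:
    - [0,0,0,0,0,0]
    - [-0.3,0.3,0,0,0,0]
    - [-0.6,0.6,0,0,0,0]
    - [-0.8,0.8,0,0,0,0]
    - [-0.8,0.8,0,0,0,0]

```text
t: 25.7
tool_pos: [0.4638, -0.1867, 0.3779]
orientation: [-3.14, 0.006, 0.006]
force: [0.6, 0.7, 0.0]
opening: 0.0415
gripper_force: 0.0
```

Run:
```python
from h import *
st(); t=snap('top','t9'); s=snap('scene','s9')
a=cv2.resize(t['image'][140:260,160:340,::-1],None,fx=2.2,fy=3.2,interpolation=cv2.INTER_CUBIC)
a=cv2.resize(t['image'][140:260,160:340,::-1],None,fx=2.2,fy=2.2,interpolation=cv2.INTER_CUBIC)
b=cv2.resize(s['image'][190:300,260:430,::-1],None,fx=2.33,fy=2.4)
cv2.imwrite('pics/c9.png',np.hstack([a,b[:264]]))
```

```text
t 25.7 p [ 0.4638 -0.1867  0.3779] rv [-3.1401  0.0064  0.0058] F [0.6 0.7 0. ] M [ 0.06  0.15 -0.02] op 0.0415 gf 0.0
```

View pics/c9.png

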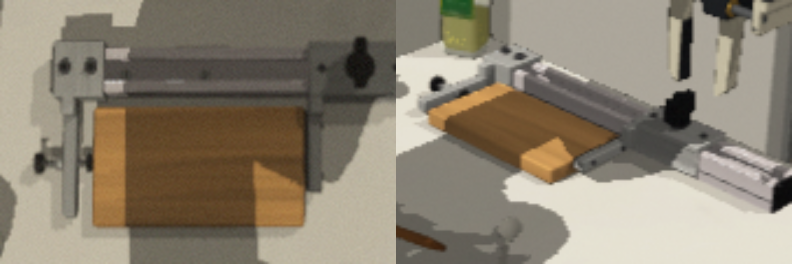

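The board is against the buffer foot at about (90,162), with the stop's arm tight on its free end at (308,130). The knob bar lies across the rail at (360,62), so it is locked, and the gripper is clear.

```bash
python3 -c "
from plant import *
print(close_job())"
```

```text
the job is handed in; nothing more can be done
None
```

The stop is locked on the rail and the board is gripped against the buffer screw, pushed home with about 10 N beyond sliding; I handed the job in at about 26 s with the gripper clear (no verdict was returned).

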